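Load LED drivers into the gear trays of three street lamps

TASK

Fit the three LED drivers into the three lamp gear trays, each in the bay made for its length: the long driver in the long bay, the middle one in the middle bay, the short one in the short bay. Set each down, without dropping it, so that it lies flat on the bay's floor between the walls, and leave the heat sink, the photocell cap and the box of screws where they are.

Things in the scene. Friction and masses are not known exactly. Their poses are not given: they have to be found in the camera images.
- driver_long: Long LED driver (loose, 0.15 to 0.5 kg): oblong bare-aluminium case, black end caps, blank white label on top; 130 mm long overall, 40 wide, 32 high. The last 10 mm at each end are flat ears 4 mm high, 30 wide (full-height case 110 mm long). Lies flat, ends alike. Origin: centre of underside; x along the length, y across, z up.
- tray_long: Gear tray with the long bay (fixed): grey casting on a cream jig plate 182 x 94 mm. Bay inside 146 x 54 mm, floor 12 mm above the bench, wall tops at 24 mm (walls 6 mm thick), each long wall with a 44 mm gap at mid-length for fingers; corner stops 16 mm high. Black gland at the +x end; driver may go either way round. Origin: on the bench under the bay's centre; x along the bay, y across, z up.
- driver_middle: Middle LED driver (loose, 0.15 to 0.5 kg): oblong bare-aluminium case, black end caps, blank white label on top; 105 mm long overall, 40 wide, 32 high. The last 10 mm at each end are flat ears 4 mm high, 30 wide (full-height case 85 mm long). Lies flat, ends alike. Origin: centre of underside; x along the length, y across, z up.
- tray_middle: Gear tray with the middle bay (fixed): grey casting on a cream jig plate 157 x 94 mm. Bay inside 121 x 54 mm, floor 12 mm above the bench, wall tops at 24 mm (walls 6 mm thick), each long wall with a 44 mm gap at mid-length for fingers; corner stops 16 mm high. Black gland at the +x end; driver may go either way round. Origin: on the bench under the bay's centre; x along the bay, y across, z up.
- driver_short: Short LED driver (loose, 0.15 to 0.5 kg): oblong bare-aluminium case, black end caps, blank white label on top; 80 mm long overall, 40 wide, 32 high. The last 10 mm at each end are flat ears 4 mm high, 30 wide (full-height case 60 mm long). Lies flat, ends alike. Origin: centre of underside; x along the length, y across, z up.
- tray_short: Gear tray with the short bay (fixed): grey casting on a cream jig plate 132 x 94 mm. Bay inside 96 x 54 mm, floor 12 mm above the bench, wall tops at 24 mm (walls 6 mm thick), each long wall with a 44 mm gap at mid-length for fingers; corner stops 16 mm high. Black gland at the +x end; driver may go either way round. Origin: on the bench under the bay's centre; x along the bay, y across, z up.
- heat_sink: Bystander: a square finned aluminium heat sink, 60 x 60 mm, 25 mm high, loose among the drivers. Origin: centre of the underside, z up.
- photocell: Bystander: a round grey plastic photocell cap, 72 mm diameter, 52 mm high, loose, standing. Origin: centre of the underside, z up.
- screw_box: Bystander: an open cardboard box full of screws, 100 x 80 mm, 45 mm high, loose. Origin: centre of the underside, z up.

How it is judged:
By the outcome, as a careful person would: the job done as asked, in the order asked, and still so for the second after the job is handed in, with the robot touching nothing.
It also fails if it takes over 90 s, if anything falls off the work surface, if the arm or the gripper's body presses on something with over 40 N, if the wrist force passes 120 N, or if a joint passes its speed limit or range.

ROBOT

A 6-joint arm with a two-finger parallel gripper is mounted at the origin on the work surface. World frame = base frame: x ahead of the robot, y to its left, z up, the work surface at z = 0. Lengths are in m, angles in rad, forces in N, time in s.
With the tool pointing down it reaches from about 0.25 to 0.725 m from the base axis. Payload 4 kg.
Tool frame: the origin (TCP) lies on the centre line of the jaws, within the pads' length; the fingertips stand ahead of it and the grasp point (between the pads) lies 3 mm ahead of it (bot.tcp_to_tips is the z of the fingertips in the tool frame, in m); z points along the fingers, y is the line along which they close (so a half turn about z gives the same grasp; the last joint's range is limited). The gripper opens to 85 mm and grips with 20 to 120 N. Pads are 22 mm wide; open, the fingers measure 114 mm over their backs; the gripper's body (76 mm by 85 mm) begins 54 mm behind the grasp point. The pads swing forward as they close: fully open they stand 13 mm farther back than shut.
Start: joints at [-1.111, 0.241, 0.005, 1.335, 0, 1.571], TCP at [0.222, -0.448, 0.253] pointing down, gripper open.
Joint ranges: [-2.72, 2.72], [-1.05, 1.87], [-1.09, 1.28], [-1.99, 2.15], [-1.42, 1.44], [-3.14, 3.14]. Speed limits (rad/s): [2.79, 2.79, 3.14, 3.14, 3.14, 3.14].

INTERFACE

Orientations are given as a unit quaternion [x, y, z, w].
In Python, from workcell import telemetry, camera, camera_params, ticket, boxes_of, cut_out, spot_point, bot gives the robot as it stands.
- The arm moves only by the shell command python3 -m creep 'ROWS'. ROWS is text: rows parted by semicolons, each of 5 numbers parted by spaces: the opening, from 0 (shut) to 1 (fully open), then the shift along the tool's x, y, z in units of 150 mm (1.0 is 150 mm), then the turn about the tool's z in units of 180 degrees (1.0 is 180 degrees). In form: claw x y z turn; .... A call has 1 to 12 rows; each row is the pose to reach, as a shift and turn from the pose commanded when the call began, along the tool's axes at that moment, turning the shorter way round; what a row does not reach only later rows make up. A row lasts 1/8 s, in which the tool goes at most 62.5 mm and 10.7 degrees, less where a joint would pass 70% of its speed; a pose out of reach is approached as far as the arm can. A call with a number of a shift or a turn outside -1 to 1 is refused whole. A call with a gripper value outside its range is refused whole. The fingers move at their own pace and stop on an object; the grip force is fixed at half the most. Time passes only in rows, so rows that repeat a pose let the fingers close. It gives the time, the measured TCP pose, the force, the opening and the grip force at its end, in the units of the state.
- telemetry.get_obs(): the state, without advancing time (a new reading comes with each control period).
- camera(name): name is "side" or "top" or "wrist"; returns the picture (400x640x3 uint8, red, green, blue); there is no depth.
- camera_params(name): a dict with "camera_matrix" (3x3 intrinsics, pixels), "eye" and "attitude" of the camera in the world. Camera axes: x right, y down, z forward; pixel columns grow to the right and rows downward; lengths in m; the calibration is good to about 2 mm. The wrist camera is an equidistant fisheye: a pixel r from the principal point sees the ray r / f radians off the axis. A picture is of the moment at which its call begins: read the wrist's pose just before it. camera_params takes no time and is no camera call; for the wrist camera it gives the pose at the moment of the call.
- ticket.job_done(): hands the job in; it is judged then, once.
Trained networks look in the newest picture that a camera, given by its name, has taken for a name from the list of things; names that differ only in an ending like _2 or _b are one class to them, and where a whole thing is asked for, a point or a joint stands for the part that bears it (a point fixed in the world has none). Each returns a list of dicts, best first, with "conf" (0 to 1); they miss things now and then, are a little off and sometimes report something else, mostly with a low value. They report only what shows in the picture. A call takes as long as a camera call.
- boxes_of(thing, camera): "at" ([x, y, z] in m, in world coordinates, good to about 4 mm: the middle of the surface that is visible of it).
- cut_out(thing, camera): "pixels" (400x640 bool, what is visible of it).
- spot_point(thing, camera): "at" ([x, y, z] in m, in world coordinates, good to about 4 mm: a listed point, or the origin of a listed thing).
The state is a dict: "clock": time; "joint_pos": joint angles; "joint_vel": joint speeds; "tau": joint torques, N m; "eef_pos": TCP position; "tool_rot": TCP orientation; "ft_force": force on the tool from outside, world axes, zero at the start; "ft_torque": the same for the moment, N m; "grip_width": finger opening in m; "grasp_force": force on a finger pad.
Only numpy, scipy, OpenCV 4.12 (cv2) and the standard library are available. Lean on these libraries where they do the work, as an engineer would, in place of code of your own. Each camera call takes 0.05 s, during which the arm holds its last target. There are 200 camera calls.

## Working session

There is one attempt and no reset: what is moved stays moved. The work goes in short steps, Python scripts to look and compute and a shell command to move; the robot and the scene stay as the last step left them, time stands still between calls to the robot, and variables do not carry over. Pictures are saved under pics/ and viewed, at most 14 in all, crops included, and the job is handed in when it is done.

```bash
mkdir -p pics; ls; cat > h.py <<'E'
import numpy as np,cv2
from scipy.spatial.transform import Rotation as R
from workcell import telemetry, camera, camera_params, ticket, boxes_of, cut_out, spot_point, bot
def save(im,n): cv2.imwrite('pics/'+n+'.png',im[:,:,::-1])
def rot(p):
    a=np.array(p['attitude'],float); return a if a.shape==(3,3) else R.from_quat(a).as_matrix()
def toplane(p,px,z):
    K=np.array(p['camera_matrix']); e=np.array(p['eye'])
    px=np.atleast_2d(px).astype(float)
    d=np.c_[(px-K[:2,2])/[K[0,0],K[1,1]],np.ones(len(px))]@rot(p).T
    return e+d*((z-e[2])/d[:,2])[:,None]
E
python3 - <<'E'
from h import *
im=camera('top');save(im,'top0');im2=camera('side');save(im2,'side0')
p=camera_params('top');print(p)
for t in ['driver_long','driver_middle','driver_short','tray_long','tray_middle','tray_short','heat_sink','photocell','screw_box']:
    for d in spot_point(t,'top')[:3]: print(t,np.round(d['at'],3),round(d['conf'],2))
    for d in cut_out(t,'top')[:1]:
        m=d['pixels'].astype(np.uint8)
        z=.032 if 'dri' in t else 0.0
        pts=np.argwhere(m)[:,::-1]
        W=toplane(p,pts,z)[:,:2]
        r=cv2.minAreaRect((W*1000).astype(np.float32)); print('  cut',round(d['conf'],2),m.sum(),np.round(r[0]),np.round(r[1]),round(r[2],1))
o=telemetry.get_obs();print(o,bot.tcp_to_tips)
E
```

```text
pics
{'camera_matrix': array([[404.80319506,   0.        , 324.40616105],
       [  0.        , 404.80319506, 191.58466297],
       [  0.        ,   0.        ,   1.        ]]), 'eye': array([3.65675111e-01, 1.12289378e-03, 1.48994228e+00]), 'attitude': array([ 0.7101605 , -0.70198411,  0.04232985, -0.03314446])}
driver_long [0.447 0.097 0.   ] 0.87
  cut 0.96 382 [448.  93.] [ 41. 126.] 85.2
driver_middle [ 0.472 -0.111  0.001] 0.66
  cut 0.87 302 [ 473. -112.] [100.  41.] 6.5
driver_short [ 0.383  0.284 -0.001] 0.61
  cut 0.82 221 [377. 278.] [73. 43.] 24.8
tray_long [0.582 0.317 0.   ] 0.72
  cut 0.69 1220 [583. 311.] [ 96. 182.] 76.8
tray_middle [ 0.606 -0.278  0.003] 0.63
  cut 0.9 1042 [ 603. -281.] [ 96. 157.] 75.5
tray_short [ 0.655 -0.025 -0.001] 0.59
  cut 0.74 826 [655. -26.] [137.  92.] 19.6
heat_sink [ 0.38  -0.305 -0.003] 0.86
  cut 0.76 291 [ 381. -312.] [61. 67.] 18.9
photocell [0.406 0.47  0.001] 0.62
  cut 0.65 343 [408. 475.] [66. 77.] 0.7
screw_box [ 0.399 -0.452 -0.   ] 0.61
  cut 0.65 702 [ 402. -461.] [ 94. 104.] 81.2
{'clock': 1.0, 'joint_pos': array([-1.11098821e+00,  2.40575929e-01,  4.96220819e-03,  1.33519549e+00,
       -6.58289485e-06,  1.57079659e+00]), 'joint_vel': array([ 0.00081161, -0.00111772,  0.0002441 ,  0.00054132, -0.00169089,
        0.00078593]), 'tau': array([-5.04175077e-04, -3.72215688e+01,  2.52697349e+01,  1.19549339e-03,
        9.46554110e-06, -5.77375321e-07]), 'eef_pos': array([ 0.22187903, -0.44805473,  0.25330405]), 'tool_rot': array([ 9.73688294e-01,  2.27883975e-01, -4.67260635e-06, -5.52128759e-06]), 'ft_force': array([ 0.25689356, -0.37369623, -0.57098587]), 'ft_torque': array([ 0.01690884, -0.00489684, -0.00309381]), 'grasp_force': 0.0, 'grip_width': 0.08555938922559828} 0.022
```

```bash
python3 - <<'E'
import cv2
a=cv2.imread('pics/top0.png')[60:300,120:520]
cv2.imwrite('pics/top0c.png',cv2.resize(a,(800,480),interpolation=cv2.INTER_CUBIC))
E
```

```text
(no output)
```

View pics/top0c.png

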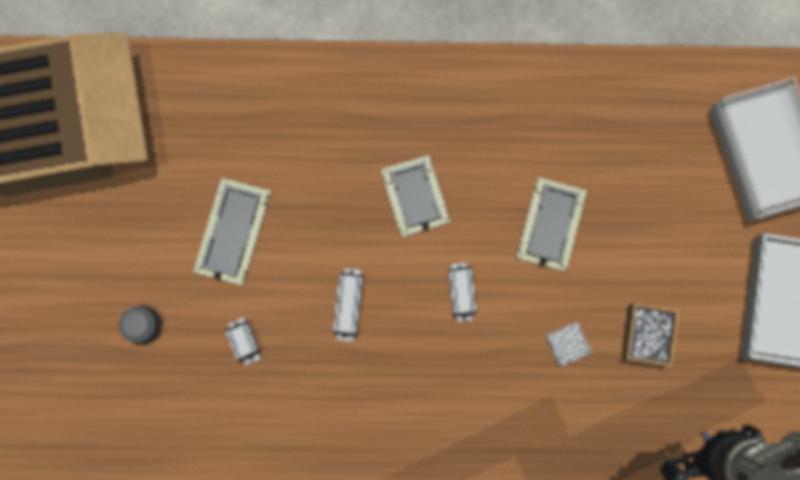

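View pics/side0.png

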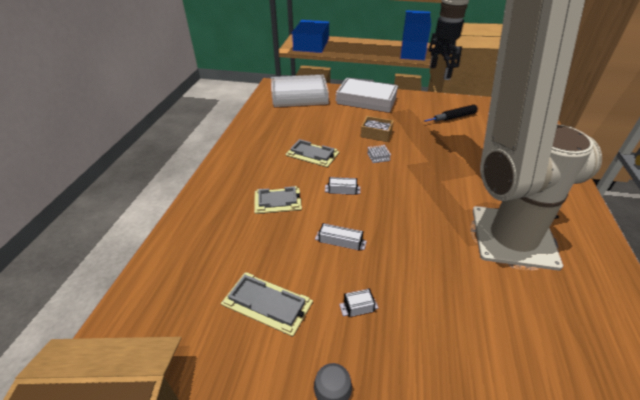

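The top crop shows the long driver at crop pixel (348,304), the middle at (462,292) and the short at (242,341). The trays are long (232,232), middle (552,224) and short (415,196). The side view agrees with this, and the sizes match the names.

```bash
cat >> h.py <<'E'
def yaw():
    x=R.from_quat(telemetry.get_obs()['tool_rot']).as_matrix()[:,0]; return np.degrees(np.arctan2(x[1],x[0]))
def go(x,y,z,yw):
    o=telemetry.get_obs(); M=R.from_quat(o['tool_rot']).as_matrix()
    d=M.T@(np.array([x,y,z])-o['eef_pos'])/.15
    t=((yaw()-yw+90)%180-90)/180
    print('shift',np.round(d,3),'turn',round(t,4),'t',round(o['clock'],2))
E
python3 -m creep '1 .3 -.26 0 .05; 1 .6 -.52 0 .1; 1 .95 -.83 0 .174; 1 .95 -.83 0 .174; 1 .95 -.83 0 .174'
python3 -c "
from h import *
go(.447,.095,.2,-5)"
```

```text
clock: 1.62
eef_pos: [0.2947, -0.2724, 0.2536]
tool_rot: [0.999, -0.042, 0.0, 0.0]
ft_force: [-0.4, -0.6, -0.9]
grip_width: 0.0849
grasp_force: 0.0
shift [ 0.808 -2.525  0.356] turn 0.0013 t 1.62
```

```bash
python3 -m creep '1 .15 -.4 0 0; 1 .3 -.8 0 0; 1 .4 -1 0 0;1 .4 -1 0 0;1 .4 -1 0 0' >/dev/null
python3 -m creep '1 .15 -.4 0 0; 1 .3 -.8 0 0; 1 .4 -1 .2 0;1 .4 -1 .36 0;1 .4 -1 .36 0' 
python3 -c "
from h import *
go(.447,.095,.2,-5)"
```

```text
clock: 2.88
eef_pos: [0.4368, -0.0167, 0.1975]
tool_rot: [1.0, -0.026, -0.002, -0.012]
ft_force: [-0.2, 0.0, 0.6]
grip_width: 0.0854
grasp_force: 0.0
shift [ 0.029 -0.747  0.001] turn 0.0114 t 2.88
```

```bash
python3 -m creep '1 .02 -.4 0 .011; 1 .03 -.75 0 .011; 1 .03 -.75 0 .011;1 .03 -.75 0 .011;1 .03 -.75 0 .011' 
cat >> h.py <<'E'
def wrist(thing,z,name=None,only=True):
    p=camera_params('wrist'); im=camera('wrist')
    if name: save(im,name)
    K=np.array(p['camera_matrix']); e=np.array(p['eye'])
    for d in spot_point(thing,'wrist')[:2]: print(thing,'spot',np.round(d['at'],4),round(d['conf'],2))
    for d in cut_out(thing,'wrist')[:1]:
        px=np.argwhere(d['pixels'])[:,::-1].astype(float)
        q=(px-K[:2,2])/[K[0,0],K[1,1]]; r=np.linalg.norm(q,axis=1)
        D=np.c_[q*np.sinc(r/np.pi)[:,None]**1,np.cos(r)]
        D=D@rot(p).T; W=e+D*((z-e[2])/D[:,2])[:,None]
        b=cv2.minAreaRect((W[:,:2]*1000).astype(np.float32)); w,h=b[1]; a=b[2]+(90 if h>w else 0)
        c=W[:,:2].mean(0); u=np.linalg.svd(W[:,:2]-c,full_matrices=False)[2][0]
        print('  cut',round(d['conf'],2),len(px),'rect c',np.round(b[0],1),'L,W',np.round([max(w,h),min(w,h)],1),'yaw',round((a+90)%180-90,1),'mean',np.round(c*1000,1),'pca',round((np.degrees(np.arctan2(u[1],u[0]))+90)%180-90,1),'edge',px.min(0),px.max(0))
E
python3 - <<'E'
from h import *
wrist('driver_long',.032,'w1'); print(telemetry.get_obs()['eef_pos'],yaw())
p=camera_params('wrist');print(p['eye'],p['camera_matrix'],rot(p)[:,2])
E
```

```text
clock: 3.5
eef_pos: [0.4477, 0.0169, 0.2021]
tool_rot: [0.999, -0.004, -0.001, -0.036]
ft_force: [-0.2, 0.5, -0.7]
grip_width: 0.0855
grasp_force: 0.0
driver_long spot [0.455  0.0936 0.0012] 0.76
  cut 0.55 5014 rect c [453.3  93.1] L,W [122.5  45.5] yaw -5.7 mean [454.5  92.4] pca -6.8 edge [233. 118.] [281. 239.]
[0.44760646 0.01670049 0.20200071] -0.4259420713287699
[0.51313147 0.00853717 0.32017536] [[309.70691629   0.         319.29608426]
 [  0.         309.70691629 199.89720216]
 [  0.           0.           1.        ]] [-0.26510093  0.07174811 -0.96154756]
```

View pics/w1.png

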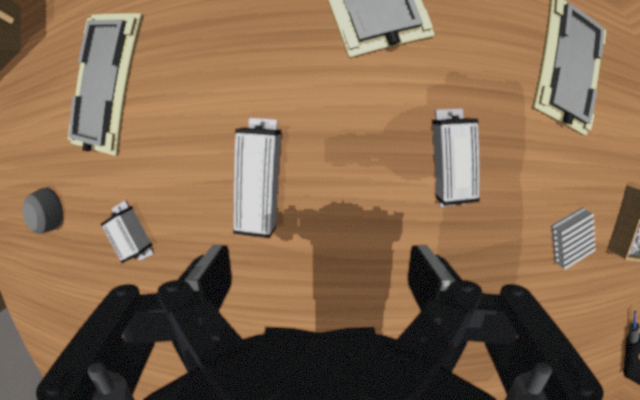

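The wrist view shows the long driver at (257,178) and the middle one at (457,157). The arm stopped short and tilted, so I'll check the joints.

```bash
python3 -c "
from h import *
o=telemetry.get_obs();print(np.round(o['joint_pos'],3),o['tool_rot'],o['clock'])"
```

```text
[-0.008  0.171 -0.222  1.181  0.073  3.141] [ 0.99932841 -0.00377249 -0.00145438 -0.03641952] 3.65
```

```bash
python3 -m creep '1 0 0 0 -.5;1 0 0 0 -.5;1 0 0 0 -.5;1 0 0 0 -.5;1 0 0 0 -.5;1 0 0 0 -.5;1 0 0 0 -.5;1 0 0 0 -.5;1 0 0 0 -.5;1 0 0 0 -.5'
python3 -m creep '1 0 0 0 -.48;1 0 0 0 -.48;1 0 0 0 -.48;1 0 0 0 -.48;1 0 0 0 -.48;1 0 0 0 -.48;1 0 0 0 -.48;1 0 0 0 -.48;1 0 0 0 -.48;1 0 0 0 -.48' 
python3 -c "
from h import *
o=telemetry.get_obs();print(np.round(o['joint_pos'],3),yaw())
go(.454,.094,.2,-6)
"
```

```text
clock: 4.9
eef_pos: [0.4476, 0.0166, 0.202]
tool_rot: [0.71, 0.704, 0.025, -0.027]
ft_force: [-0.5, 0.1, -0.1]
grip_width: 0.0853
grasp_force: 0.0
clock: 6.15
eef_pos: [0.4477, 0.0167, 0.202]
tool_rot: [0.037, 0.999, 0.036, -0.003]
ft_force: [0.5, -0.2, 0.5]
grip_width: 0.0856
grasp_force: 0.0
[-0.009  0.171 -0.222  1.181  0.073  0.065] 175.80436788531884
shift [-0.004  0.515  0.051] turn 0.01 t 6.15
```

The clamped last joint left a 4° tilt, because a clipped pose becomes the new command. I'll undo it the mirrored way: go to the opposite q6 limit and push toward −y.

```bash
python3 -m creep '1 0 0 0 -.5;1 0 0 0 -.5;1 0 0 0 -.5;1 0 0 0 -.5;1 0 0 0 -.5;1 0 0 0 -.5;1 0 0 0 -.5;1 0 0 0 -.5;1 0 0 0 -.5;1 0 0 0 -.5' >/dev/null
python3 -m creep '1 0 0 0 -.51;1 0 0 0 -.51;1 0 0 0 -.51;1 0 0 0 -.51;1 0 0 0 -.51;1 0 0 0 -.51;1 0 0 0 -.51;1 0 0 0 -.51;1 0 0 0 -.51;1 0 0 0 -.51' 
python3 -m creep '1 0 .3 0 0; 1 0 .3 0 0;1 0 .3 0 0'
python3 -c "
from h import *
o=telemetry.get_obs();print(np.round(o['joint_pos'],3),yaw(),R.from_quat(o['tool_rot']).as_matrix()[:,2])
"
```

```text
clock: 8.65
eef_pos: [0.4477, 0.0167, 0.202]
tool_rot: [0.999, -0.021, -0.002, -0.036]
ft_force: [0.3, 0.5, -0.4]
grip_width: 0.0856
grasp_force: 0.0
clock: 9.02
eef_pos: [0.447, -0.0101, 0.1988]
tool_rot: [0.999, -0.031, -0.002, -0.03]
ft_force: [-0.2, 0.0, -0.2]
grip_width: 0.0854
grasp_force: 0.0
[-0.06   0.174 -0.227  1.175  0.059 -3.139] -3.5816921248919873 [-0.00186542  0.05940825 -0.99823203]
```

```bash
python3 -m creep '1 0 .4 0 0; 1 0 .7 0 0;1 0 .7 0 0;1 0 .7 0 0'
python3 -c "
from h import *
o=telemetry.get_obs();print(np.round(o['joint_pos'],3),yaw(),R.from_quat(o['tool_rot']).as_matrix()[:,2])
"
```

```text
clock: 9.52
eef_pos: [0.4485, -0.0568, 0.1926]
tool_rot: [0.998, -0.067, -0.003, -0.006]
ft_force: [0.2, 0.2, 0.2]
grip_width: 0.0853
grasp_force: 0.0
[-0.134  0.19  -0.223  1.165  0.012 -3.14 ] -7.727404771749223 [-0.0056009   0.01321643 -0.99989697]
```

```bash
python3 -m creep '1 0 .2 0 0; 1 0 .2 0 0;1 0 .2 0 0'
python3 -c "
from h import *
o=telemetry.get_obs();print(np.round(o['joint_pos'],3),yaw(),R.from_quat(o['tool_rot']).as_matrix()[:,2])
"
```

```text
clock: 9.9
eef_pos: [0.4469, -0.0701, 0.1923]
tool_rot: [0.997, -0.078, -0.004, 0.0]
ft_force: [-0.9, 0.1, 0.1]
grip_width: 0.0856
grasp_force: 0.0
[-1.550e-01  1.910e-01 -2.230e-01  1.165e+00 -1.000e-03 -3.141e+00] -8.931634784466846 [-7.41967970e-03 -5.40972647e-05 -9.99972472e-01]
```

```bash
python3 -m creep '1 0 0 0 .5;1 0 0 0 .5;1 0 0 0 .5;1 0 0 0 .5;1 0 0 0 .5;1 0 0 0 .5;1 0 0 0 .5;1 0 0 0 .5;1 0 0 0 .5;1 0 0 0 .5' >/dev/null
python3 -m creep '1 0 0 0 .48;1 0 0 0 .48;1 0 0 0 .48;1 0 0 0 .48;1 0 0 0 .48;1 0 0 0 .48;1 0 0 0 .48;1 0 0 0 .48;1 0 0 0 .48;1 0 0 0 .48' 
python3 -c "
from h import *
o=telemetry.get_obs();print(np.round(o['joint_pos'],3),yaw())
go(.454,.094,.2,-6)
"
```

```text
clock: 12.4
eef_pos: [0.4469, -0.07, 0.1922]
tool_rot: [0.045, 0.999, -0.0, -0.004]
ft_force: [-0.7, -0.9, 0.1]
grip_width: 0.0854
grasp_force: 0.0
[-1.550e-01  1.910e-01 -2.230e-01  1.165e+00 -1.000e-03 -6.500e-02] 174.8607414220436
shift [ 0.051  1.093 -0.052] turn 0.0048 t 12.4
```

```bash
python3 -m creep '1 .02 .4 0 0;1 .05 .8 -.05 0.005;1 .05 1 -.05 .005;1 .05 1 -.05 .005;1 .05 1 -.05 .005' 
python3 - <<'E'
from h import *
wrist('driver_long',.032,'w2')
o=telemetry.get_obs();print(np.round(o['joint_pos'],3),yaw(),o['eef_pos'])
E
```

```text
clock: 13.02
eef_pos: [0.4532, 0.0796, 0.1995]
tool_rot: [0.054, 0.999, -0.001, -0.004]
ft_force: [-0.3, -0.5, 0.1]
grip_width: 0.0857
grasp_force: 0.0
driver_long spot [0.4538 0.0973 0.0005] 0.81
  cut 0.66 4986 rect c [442.4  97.2] L,W [119.6  40.7] yaw -5.6 mean [441.5  97.5] pca -5.0 edge [314. 114.] [358. 237.]
[ 1.720e-01  2.000e-01 -1.900e-01  1.188e+00  1.000e-03  2.820e-01] 173.7086631643839 [0.45331817 0.07893546 0.1995604 ]
```

View pics/w2.png

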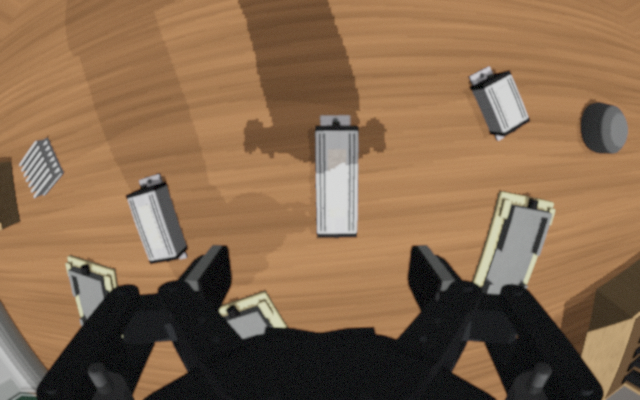

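The long driver's top runs from row 128 to 237 in w2 and is centred between the fingers. Taking the far case end from both wrist views gives a centre of (0.447, 0.097) and a yaw of −5.6°.

```bash
python3 -c "
from h import *
print([a for a in dir(bot) if a[0]!='_'])
go(.447,.097,.03,-5.6)"
```

```text
['Unreachable', 'tcp_to_tips']
shift [0.046 0.117 1.131] turn -0.0038 t 13.18
```

```bash
python3 -m creep '1 .046 .117 .1 -.004;1 .046 .117 .4 -.004;1 .046 .117 .7 -.004;1 .046 .117 .9 -.004;1 .046 .117 1 -.004;1 .046 .117 1 -.004' 
python3 -c "
from h import *
go(.447,.097,.03,-5.6)"
```

```text
clock: 13.92
eef_pos: [0.4463, 0.097, 0.0486]
tool_rot: [0.049, 0.999, -0.001, -0.005]
ft_force: [0.6, -0.7, 1.0]
grip_width: 0.0853
grasp_force: 0.0
shift [-0.006  0.001  0.124] turn 0.0001 t 13.93
```

```bash
python3 -m creep '1 -.005 0 .06 0;1 -.005 0 .125 0;1 -.005 0 .125 0;.3 -.005 0 .125 0;.3 -.005 0 .125 0;.3 -.005 0 .125 0;.3 -.005 0 .125 0;.3 -.005 0 .125 0;.3 -.005 0 .125 0' 
python3 -c "
from h import *
print(bot.tcp_to_tips,telemetry.get_obs()['joint_pos'])"
```

```text
clock: 15.05
eef_pos: [0.4484, 0.098, 0.0315]
tool_rot: [0.048, 0.999, -0.0, -0.003]
ft_force: [-0.6, -1.6, 5.1]
grip_width: 0.0386
grasp_force: 63.1
0.022 [ 0.21458037  0.3944246  -0.42928224  0.75326873  0.00089941  0.31061021]
```

```bash
python3 -m creep '.3 0 0 -.1 0;.3 0 0 -.3 0;.3 0 0 -.6 0;.3 0 0 -.8 0;.3 0 0 -.8 0;.3 0 0 -.8 0' 
python3 -c "
from h import *
go(.52,.25,.15,-13)"
```

```text
clock: 15.8
eef_pos: [0.4475, 0.0978, 0.1492]
tool_rot: [0.048, 0.999, -0.001, -0.005]
ft_force: [-0.9, -0.3, -4.2]
grip_width: 0.0385
grasp_force: 62.1
shift [-0.384  1.056 -0.012] turn 0.0417 t 15.8
```

```bash
python3 -m creep '.3 -.05 .1 0 .01;.3 -.15 .35 0 .03;.3 -.25 .65 0 .04;.3 -.34 .9 0 .042;.3 -.38 1 0 .042;.3 -.38 1 0 .042;.3 -.38 1 0 .042' 
python3 - <<'E'
from h import *
wrist('tray_long',.012,'w3'); wrist('driver_long',.15)
o=telemetry.get_obs();print(np.round(o['joint_pos'],3),yaw(),o['eef_pos'])
E
```

```text
clock: 16.68
eef_pos: [0.5188, 0.2405, 0.1492]
tool_rot: [0.114, 0.993, -0.002, -0.005]
ft_force: [0.5, -0.4, -3.3]
grip_width: 0.0388
grasp_force: 61.9
tray_long spot [0.5834 0.3181 0.001 ] 0.93
  cut 0.7 11319 rect c [577.7 316.9] L,W [178.3  93.5] yaw -12.8 mean [545.3 323.5] pca -4.4 edge [361. 143.] [467. 322.]
driver_long spot [0.5218 0.2392 0.1225] 0.68
  cut 0.72 18262 rect c [502.6 245.3] L,W [95.8 40. ] yaw -13.1 mean [498.  246.6] pca -13.0 edge [268. 123.] [370. 331.]
[0.433 0.45  0.033 1.16  0.003 0.662] 166.8836141655675 [0.5199354  0.24121374 0.15071237]
```

View pics/w3.png

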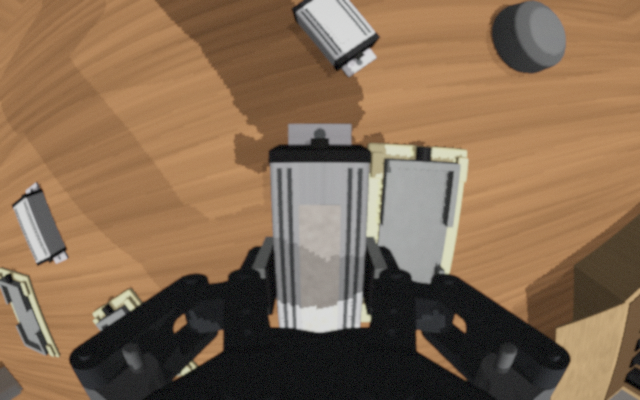

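The held driver lies straight in the jaws (rows 145–330). The long tray beside it gives a bay centre of about (0.581, 0.318) and a yaw of −13°.

```bash
python3 -c "
from h import *
go(.581,.318,.08,-13.1)"
```

```text
shift [-0.284  0.592  0.468] turn -0.0001 t 16.98
```

```bash
python3 -m creep '.3 -.05 .1 0 0;.3 -.15 .35 0 0;.3 -.25 .55 0 0;.3 -.284 .592 0 0;.3 -.284 .592 .1 0;.3 -.284 .592 .3 0;.3 -.284 .592 .47 0;.3 -.284 .592 .47 0;.3 -.284 .592 .47 0' 
python3 - <<'E'
from h import *
go(.581,.318,.0465,-13.1)
im=camera('wrist');save(im,'w4')
for d in spot_point('tray_long','wrist')[:1]+spot_point('driver_long','wrist')[:1]:print(d)
E
```

```text
clock: 18.1
eef_pos: [0.581, 0.3183, 0.08]
tool_rot: [0.114, 0.993, -0.0, -0.004]
ft_force: [-0.2, -0.1, -3.3]
grip_width: 0.0388
grasp_force: 61.9
shift [-0.002 -0.001  0.223] turn 0.0 t 18.1
{'at': [0.5849, 0.3192, 0.054], 'conf': 0.68}
```

View pics/w4.png

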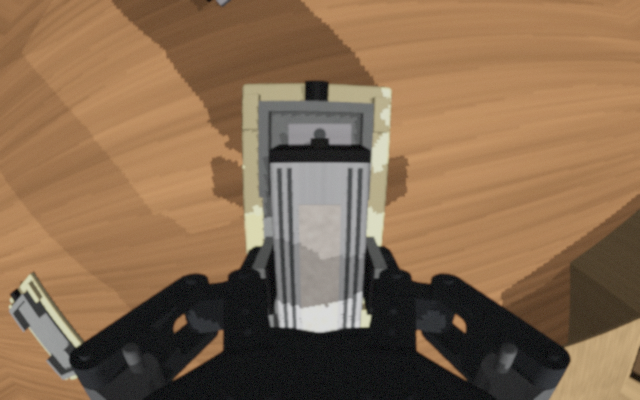

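The driver is centred laterally over the bay (plate columns 245–392). The visible plate end is at row 85 and the bay end at row ~112.

```bash
cat >> h.py <<'E'
def wpix(px,z):
    p=camera_params('wrist');K=np.array(p['camera_matrix']); e=np.array(p['eye'])
    q=(np.atleast_2d(px)-K[:2,2])/[K[0,0],K[1,1]]; r=np.linalg.norm(q,axis=1)
    D=np.c_[q*np.sinc(r/np.pi)[:,None],np.cos(r)]@rot(p).T
    return e+D*((z-e[2])/D[:,2])[:,None]
def along(px,z):
    o=telemetry.get_obs();M=R.from_quat(o['tool_rot']).as_matrix()
    return np.round((wpix(px,z)-o['eef_pos'])@M*1000,1)[:,:2]
E
python3 - <<'E'
from h import *
print('plate end',along([[245,85],[317,85],[392,87]],.004),'wall top outer/inner',along([[317,102],[317,112]],.024),'ear end',along([[288,124],[352,124]],.052),'case end top',along([[271,160],[370,160]],.08))
E
```

```text
plate end [[ 89.8 -46.5]
 [ 88.3  -0.7]
 [ 88.4  46.8]] wall top outer/inner [[76.5 -0.6]
 [70.8 -0.6]] ear end [[ 64.6 -14.1]
 [ 64.6  16.3]] case end top [[ 51.1 -18.2]
 [ 51.1  20.7]]
```

```bash
python3 -m creep '.3 -.013 -.007 .05 0;.3 -.013 -.007 .12 0;.3 -.013 -.007 .18 0;.3 -.013 -.007 .215 0;.3 -.013 -.007 .225 0;.3 -.013 -.007 .225 0;.3 -.013 -.007 .225 0;.3 -.013 -.007 .235 0;.3 -.013 -.007 .235 0'
```

```text
clock: 19.38
eef_pos: [0.5824, 0.3173, 0.0441]
tool_rot: [0.114, 0.994, -0.001, -0.004]
ft_force: [-0.2, 0.4, -3.0]
grip_width: 0.039
grasp_force: 62.0
```

```bash
python3 -m creep '.3 0 0 .005 0;.3 0 0 .01 0;.3 0 0 .01 0;.3 0 0 .01 0'; python3 -m creep '.3 0 0 .005 0;.3 0 0 .008 0;.3 0 0 .008 0;.3 0 0 .008 0'
```

```text
clock: 19.88
eef_pos: [0.5825, 0.3173, 0.0436]
tool_rot: [0.114, 0.994, -0.0, -0.003]
ft_force: [-3.2, -1.0, 5.4]
grip_width: 0.0391
grasp_force: 63.0
clock: 20.38
eef_pos: [0.5825, 0.3173, 0.0436]
tool_rot: [0.114, 0.994, -0.0, -0.003]
ft_force: [-5.2, -2.0, 11.3]
grip_width: 0.0388
grasp_force: 63.8
```

```bash
python3 -m creep '.8 0 0 0 0;.8 0 0 0 0;.8 0 0 0 0;.8 0 0 0 0;.8 0 0 -.2 0;.8 0 0 -.5 0;.8 0 0 -.9 0;.8 0 0 -1 0;.8 0 0 -1 0;.8 0 0 -1 0'
python3 - <<'E'
from h import *
save(camera('wrist'),'w5'); go(.472,-.111,.19,6.5)
E
```

```text
clock: 21.62
eef_pos: [0.5825, 0.3168, 0.189]
tool_rot: [0.114, 0.993, -0.002, -0.005]
ft_force: [0.3, 0.5, -1.1]
grip_width: 0.0686
grasp_force: 0.0
shift [ 0.072 -2.944  0.007] turn -0.1087 t 21.68
```

View pics/w5.png

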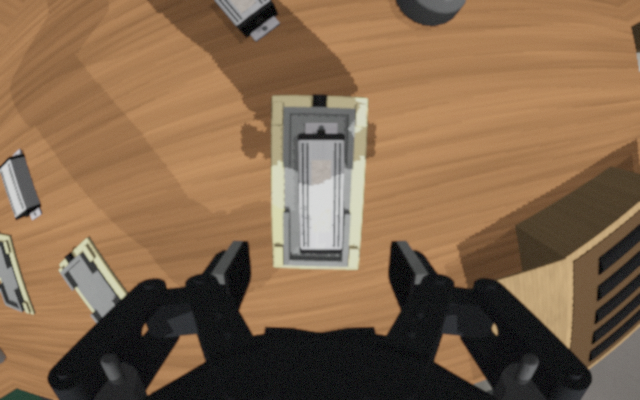

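The long driver lies inside its bay (columns 298–345, with floor visible all round). Next is the middle driver.

```bash
python3 -m creep '1 0 -.4 0 0;1 0 -.8 0 0;1 .03 -1 0 -.05;1 .03 -1 0 -.1;1 .03 -1 0 -.109;1 .03 -1 0 -.109;1 .03 -1 0 -.109' >/dev/null
python3 -c "
from h import *
go(.472,-.111,.19,6.5)"
```

```text
shift [ 0.699 -1.824  0.013] turn 0.0002 t 22.55
```

```bash
python3 -m creep '1 .15 -.4 0 0;1 .3 -.8 0 0;1 .35 -1 0 0;1 .35 -1 0 0' >/dev/null
python3 -m creep '1 .15 -.4 0 0;1 .3 -.7 0 0;1 .35 -.82 0 0;1 .35 -.82 0 0;1 .35 -.82 0 0;1 .35 -.82 0 0'
python3 - <<'E'
from h import *
wrist('driver_middle',.032,'w6')
wrist('tray_middle',.006)
o=telemetry.get_obs();print(np.round(o['joint_pos'],3),yaw(),o['eef_pos'])
E
```

```text
clock: 23.8
eef_pos: [0.4726, -0.1098, 0.1923]
tool_rot: [-0.058, 0.998, 0.0, -0.004]
ft_force: [0.0, 0.2, 0.1]
grip_width: 0.085
grasp_force: 0.0
driver_middle spot [ 0.4727 -0.1091 -0.0022] 0.96
  cut 0.55 4156 rect c [ 468.4 -110.4] L,W [97.3 39.7] yaw 6.3 mean [ 467.8 -110.7] pca 6.6 edge [296. 135.] [339. 237.]
tray_middle spot [ 0.6047 -0.2762  0.0019] 0.71
  cut 0.88 4294 rect c [ 585.2 -272.2] L,W [130.   95.1] yaw -14.2 mean [ 564.6 -276.6] pca -41.7 edge [136. 205.] [219. 293.]
[-0.229  0.253 -0.142  1.183 -0.002 -0.344] -173.4070120708493 [ 0.472206   -0.11063449  0.19236291]
```

View pics/w6.png

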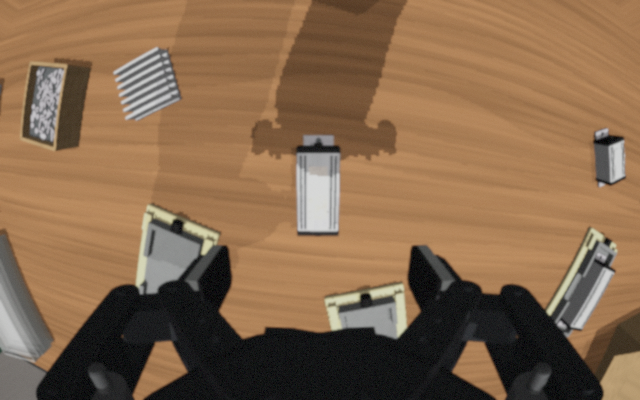

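The middle driver spans rows 147–235, between the fingers. The far-end correction gives (0.4745, −0.110) and a yaw of 6.4°.

```bash
python3 -c "
from h import *
go(.4742,-.1098,.0495,6.4)"
```

```text
shift [-0.021  0.003  0.952] turn 0.0011 t 24.1
```

```bash
python3 -m creep '1 -.02 0 .1 0;1 -.02 0 .4 0;1 -.02 0 .7 0;1 -.02 0 .9 0;1 -.02 0 .95 0;1 -.02 0 .95 0;1 -.02 0 .95 0' >/dev/null
python3 -c "
from h import *
go(.4742,-.1098,.0315,6.4)"
```

```text
shift [0.005 0.009 0.13 ] turn 0.0009 t 24.98
```

```bash
python3 -m creep '1 .005 .008 .06 0;1 .005 .008 .13 0;1 .005 .008 .13 0;.3 .005 .008 .13 0;.3 .005 .008 .13 0;.3 .005 .008 .13 0;.3 .005 .008 .13 0;.3 .005 .008 .13 0;.3 .005 .008 .13 0'
python3 -m creep '.3 0 0 -.1 0;.3 0 0 -.3 0;.3 0 0 -.6 0;.3 0 0 -.8 0;.3 0 0 -.8 0;.3 0 0 -.8 0' 
python3 -c "
from h import *
go(.605,-.279,.15,-14.3)"
```

```text
clock: 26.1
eef_pos: [0.4736, -0.1098, 0.0309]
tool_rot: [-0.057, 0.998, -0.0, -0.003]
ft_force: [-1.0, -0.9, 6.2]
grip_width: 0.0391
grasp_force: 63.0
clock: 26.85
eef_pos: [0.4727, -0.1092, 0.1491]
tool_rot: [-0.057, 0.998, 0.001, -0.005]
ft_force: [0.3, 0.6, -3.4]
grip_width: 0.0388
grasp_force: 62.3
shift [-0.747 -1.225 -0.015] turn 0.1159 t 26.85
```

```bash
python3 -m creep '.3 -.06 -.1 0 .02;.3 -.2 -.35 0 .06;.3 -.4 -.65 0 .1;.3 -.55 -.9 0 .116;.3 -.6 -1 0 .116;.3 -.6 -1 0 .116;.3 -.6 -1 0 .116' >/dev/null
python3 - <<'E'
from h import *
wrist('tray_middle',.006)
go(.605,-.279,.08,-14.3)
E
```

```text
cut 0.66 3970 rect c [ 575.3 -270.9] L,W [102.8  92.6] yaw -15.0 mean [ 554.3 -290. ] pca -40.7 edge [239. 142.] [346. 253.]
shift [-0.219 -0.163  0.461] turn 0.0002 t 27.88
```

```bash
python3 -m creep '.3 -.05 -.05 0 0;.3 -.15 -.1 0 0;.3 -.21 -.155 0 0;.3 -.21 -.155 .1 0;.3 -.21 -.155 .3 0;.3 -.21 -.155 .46 0;.3 -.21 -.155 .46 0;.3 -.21 -.155 .46 0;.3 -.21 -.155 .46 0' 
python3 - <<'E'
from h import *
save(camera('wrist'),'w7')
E
```

```text
clock: 29.0
eef_pos: [0.6056, -0.279, 0.082]
tool_rot: [0.125, 0.992, -0.001, -0.002]
ft_force: [0.3, 0.0, -3.2]
grip_width: 0.039
grasp_force: 62.0
```

View pics/w7.png

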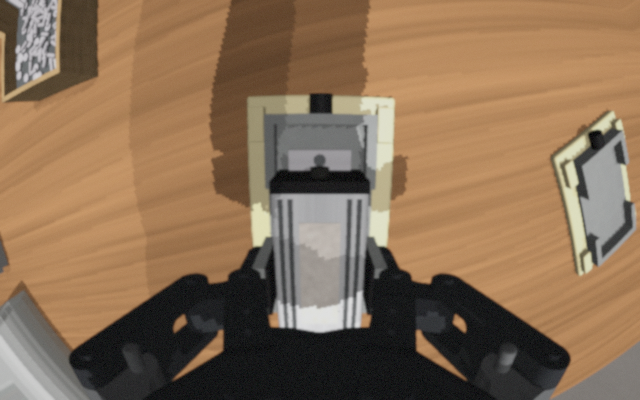

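The middle tray's plate end is at row 97 (columns 248–394), the wall tops at rows 115–125, and the driver's ear end at row 150.

```bash
python3 - <<'E'
from h import *
print('plate end (exp 78.5)',along([[248,97],[320,97],[394,97]],.004),'wall top outer/inner(66.5,60.5)',along([[320,114],[320,124]],.024),'ear end(52.5)',along([[288,150],[352,150]],.054),'case (42.5)',along([[271,186],[369,186]],.082))
go(.6056,-.279,.0465,-14.3)
E
```

```text
plate end (exp 78.5) [[ 81.9 -44.8]
 [ 80.7   1.1]
 [ 82.   48.3]] wall top outer/inner(66.5,60.5) [[69.6  1.1]
 [63.9  1.1]] ear end(52.5) [[ 52.2 -14.2]
 [ 52.2  16.3]] case (42.5) [[ 40.8 -18.4]
 [ 40.9  20.4]]
shift [-0.001  0.     0.236] turn -0.0001 t 29.05
```

```bash
python3 -m creep '.3 .02 .003 .05 0;.3 .021 .003 .12 0;.3 .021 .003 .18 0;.3 .021 .003 .225 0;.3 .021 .003 .24 0;.3 .021 .003 .25 0;.3 .021 .003 .255 0;.3 .021 .003 .255 0;.3 .021 .003 .255 0'
python3 -m creep '.3 0 0 .003 0;.3 0 0 .005 0;.3 0 0 .005 0'
```

```text
clock: 30.18
eef_pos: [0.6016, -0.2775, 0.043]
tool_rot: [0.125, 0.992, -0.001, -0.003]
ft_force: [-2.2, 0.6, 3.0]
grip_width: 0.0391
grasp_force: 62.9
clock: 30.55
eef_pos: [0.6016, -0.2775, 0.043]
tool_rot: [0.125, 0.992, -0.001, -0.003]
ft_force: [-4.9, 2.2, 7.5]
grip_width: 0.039
grasp_force: 63.5
```

Contact felt; release and lift.

```bash
python3 -m creep '.8 0 0 0 0;.8 0 0 0 0;.8 0 0 0 0;.8 0 0 0 0;.8 0 0 -.2 0;.8 0 0 -.5 0;.8 0 0 -.9 0;.8 0 0 -1 0;.8 0 0 -1 0;.8 0 0 -1 0'
python3 - <<'E'
from h import *
save(camera('wrist'),'w8'); go(.381,.281,.19,24.8)
E
```

```text
clock: 31.8
eef_pos: [0.6015, -0.2769, 0.189]
tool_rot: [0.125, 0.992, -0.0, -0.006]
ft_force: [0.3, 0.4, -0.0]
grip_width: 0.0684
grasp_force: 0.0
shift [2.343 3.24  0.015] turn -0.2173 t 31.85
```

View pics/w8.png

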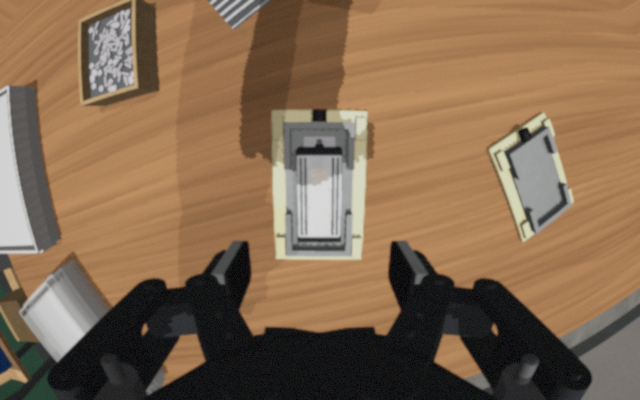

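The middle driver is seated in its bay (columns 297–341). On to the short one.

```bash
python3 -m creep '1 .3 .4 0 0;1 .55 .8 0 0;1 .7 1 0 0;1 .7 1 0 0;1 .7 1 0 0' >/dev/null
python3 -m creep '1 .3 .4 0 0;1 .55 .8 0 0;1 .7 1 0 0;1 .7 1 0 0;1 .7 1 0 0' >/dev/null
python3 -m creep '1 .3 .4 0 -.05;1 .55 .8 0 -.1;1 .7 1 0 -.15;1 .7 1 0 -.2;1 .7 1 0 -.217;1 .7 1 0 -.217;1 .7 1 0 -.217' 
python3 -c "
from h import *
go(.381,.281,.19,24.8)"
```

```text
clock: 33.98
eef_pos: [0.4097, 0.2355, 0.1925]
tool_rot: [-0.213, 0.977, 0.001, -0.004]
ft_force: [-0.2, 0.2, -0.2]
grip_width: 0.0858
grasp_force: 0.0
shift [0.048 0.355 0.018] turn -0.0014 t 33.98
```

```bash
python3 -m creep '1 .05 .2 0 0;1 .05 .35 0 0;1 .05 .35 0 0;1 .05 .35 0 0;1 .05 .35 0 0' >/dev/null
python3 - <<'E'
from h import *
wrist('driver_short',.032,'w9')
o=telemetry.get_obs();print(np.round(o['joint_pos'],3),yaw(),o['eef_pos'])
E
```

```text
driver_short spot [ 0.38    0.2836 -0.0012] 0.58
  cut 0.97 3056 rect c [373.2 283. ] L,W [72.3 40. ] yaw 24.7 mean [373.4 283.2] pca 24.7 edge [302. 147.] [344. 223.]
[ 0.633  0.228 -0.173  1.176  0.004  0.203] -155.32253583852025 [0.38018384 0.28061505 0.19294416]
```

View pics/w9.png

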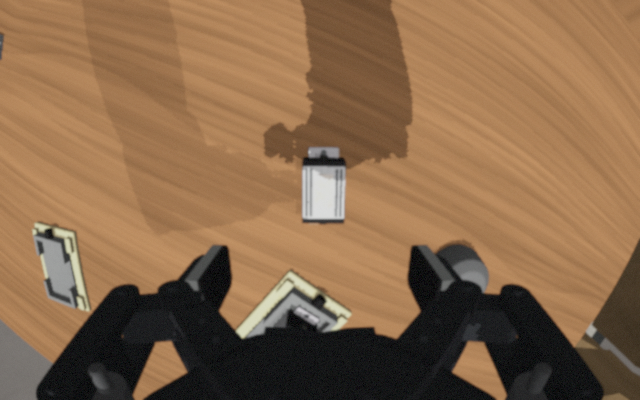

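The short driver is upright in view (rows 158–222), with centre (0.379, 0.285) and yaw 24.7°.

```bash
python3 -c "
from h import *
go(.379,.285,.0495,24.7)"
```

```text
shift [-0.012  0.027  0.956] turn -0.0001 t 34.75
```

```bash
python3 -m creep '1 -.01 .025 .1 0;1 -.01 .025 .4 0;1 -.01 .025 .7 0;1 -.01 .025 .9 0;1 -.01 .025 .95 0;1 -.01 .025 .95 0;1 -.01 .025 .95 0' >/dev/null
python3 -c "
from h import *
go(.379,.285,.0312,24.7)"
```

```text
shift [ 0.005 -0.004  0.136] turn 0.0002 t 35.62
```

```bash
python3 -m creep '1 .005 -.003 .06 0;1 .005 -.003 .13 0;1 .005 -.003 .13 0;.3 .005 -.003 .13 0;.3 .005 -.003 .13 0;.3 .005 -.003 .13 0;.3 .005 -.003 .13 0;.3 .005 -.003 .13 0;.3 .005 -.003 .13 0'
python3 -m creep '.3 0 0 -.1 0;.3 0 0 -.3 0;.3 0 0 -.6 0;.3 0 0 -.8 0;.3 0 0 -.8 0;.3 0 0 -.8 0' 
python3 -c "
from h import *
go(.655,-.025,.15,19.6)"
```

```text
clock: 36.75
eef_pos: [0.3784, 0.2847, 0.0314]
tool_rot: [-0.214, 0.977, 0.001, -0.003]
ft_force: [-0.3, -0.9, 5.6]
grip_width: 0.0388
grasp_force: 62.5
clock: 37.5
eef_pos: [0.3779, 0.2837, 0.1494]
tool_rot: [-0.214, 0.977, 0.0, -0.005]
ft_force: [0.5, 0.3, -1.6]
grip_width: 0.0389
grasp_force: 61.9
shift [-0.816 -2.642 -0.018] turn 0.0286 t 37.5
```

```bash
python3 -m creep '.3 -.03 -.1 0 0;.3 -.1 -.35 0 0;.3 -.2 -.65 0 .02;.3 -.27 -.9 0 .028;.3 -.3 -1 0 .028;.3 -.3 -1 0 .028' >/dev/null
python3 -m creep '.3 -.03 -.1 0 0;.3 -.1 -.35 0 0;.3 -.2 -.65 0 0;.3 -.27 -.9 0 0;.3 -.3 -1 0 0;.3 -.3 -1 0 0' >/dev/null
python3 - <<'E'
from h import *
go(.655,-.025,.15,19.6)
wrist('tray_short',.006)
o=telemetry.get_obs();print(np.round(o['joint_pos'],3),o['eef_pos'],o['grip_width'])
E
```

```text
shift [-0.352 -0.591 -0.01 ] turn 0.0004 t 39.0
tray_short spot [ 0.6533 -0.0251 -0.0008] 0.63
  cut 0.83 7833 rect c [638.3 -27.6] L,W [105.   95.8] yaw 18.7 mean [628.6 -33.9] pca -20.5 edge [177. 179.] [275. 282.]
[ 7.300e-02  4.580e-01  4.200e-02  1.163e+00  1.000e-03 -2.730e-01] [0.57453379 0.04215622 0.14942938] 0.03877650623173706
```

```bash
python3 -m creep '.3 -.05 -.1 0 0;.3 -.15 -.3 0 0;.3 -.28 -.5 0 .002;.3 -.34 -.58 0 .002;.3 -.34 -.58 .1 .002;.3 -.34 -.58 .3 .002;.3 -.34 -.58 .45 .002;.3 -.34 -.58 .45 .002;.3 -.34 -.58 .45 .002' 
python3 - <<'E'
from h import *
save(camera('wrist'),'w10');print(yaw())
E
```

```text
clock: 40.28
eef_pos: [0.6523, -0.0233, 0.0819]
tool_rot: [-0.168, 0.986, 0.0, -0.003]
ft_force: [0.5, -0.4, -1.6]
grip_width: 0.039
grasp_force: 61.8
-160.6294732945735
```

View pics/w10.png

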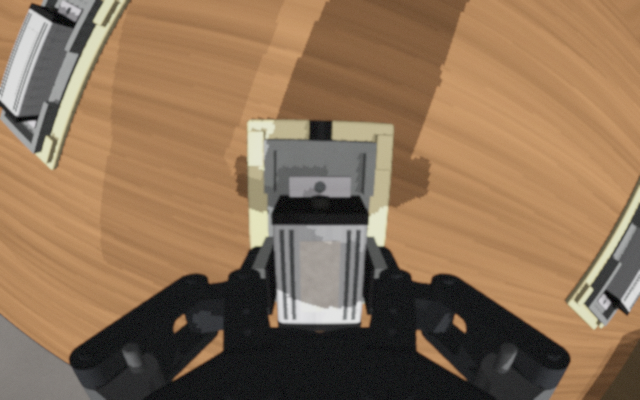

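The short tray's plate end is at row 122 (columns 247–394), the end wall at rows ~141/151, and the driver's ear end at row 177.

```bash
python3 - <<'E'
from h import *
print('plate end (exp 66)',along([[247,122],[320,122],[394,124]],.004),'wall top outer/inner(54,48)',along([[320,140],[320,151]],.024),'ear end(40)',along([[288,177],[352,177]],.054),'case (30)',along([[273,216],[368,216]],.082))
E
```

```text
plate end (exp 66) [[ 65.1 -45.2]
 [ 64.2   1.7]
 [ 63.9  49.4]] wall top outer/inner(54,48) [[54.1  1.7]
 [47.7  1.7]] ear end(40) [[ 38.3 -13.9]
 [ 38.3  17.2]] case (30) [[ 27.5 -17.6]
 [ 27.5  21.3]]
```

```bash
python3 -m creep '.3 .007 .001 .05 0;.3 .007 .001 .12 0;.3 .007 .001 .18 0;.3 .007 .001 .225 0;.3 .007 .001 .24 0;.3 .007 .001 .248 0;.3 .007 .001 .253 0;.3 .007 .001 .253 0;.3 .007 .001 .253 0'
python3 -m creep '.3 0 0 .003 0;.3 0 0 .006 0;.3 0 0 .006 0'
```

```text
clock: 41.45
eef_pos: [0.6511, -0.024, 0.0438]
tool_rot: [-0.168, 0.986, 0.0, -0.003]
ft_force: [-0.8, 0.3, -1.6]
grip_width: 0.0388
grasp_force: 61.8
clock: 41.82
eef_pos: [0.6511, -0.024, 0.0435]
tool_rot: [-0.168, 0.986, 0.0, -0.003]
ft_force: [-2.5, -1.2, 4.8]
grip_width: 0.0389
grasp_force: 62.5
```

```bash
python3 -m creep '.8 0 0 0 0;.8 0 0 0 0;.8 0 0 0 0;.8 0 0 0 0;.8 0 0 -.2 0;.8 0 0 -.5 0;.8 0 0 -.9 0;.8 0 0 -1 0;.8 0 0 -1 0;.8 0 0 -1 0'
python3 - <<'E'
from h import *
w=camera('wrist');t=camera('top')
for n in ['long','middle','short']:
    print(n,[np.round(spot_point(k+n,'top')[0]['at'],3) if spot_point(k+n,'top') else None for k in('driver_','tray_')])
for n in ['heat_sink','photocell','screw_box']: print(n,[np.round(d['at'],3) for d in spot_point(n,'top')[:1]])
a=cv2.resize(w[60:280,200:440],(400,367));b=cv2.resize(t[120:220,200:440],(800,333))
save(np.vstack([np.pad(a[:260],((0,0),(0,400),(0,0))),b]),'fin')
E
```

```text
clock: 43.08
eef_pos: [0.6509, -0.0239, 0.1903]
tool_rot: [-0.168, 0.986, 0.001, -0.006]
ft_force: [-0.2, 0.2, 0.3]
grip_width: 0.0684
grasp_force: 0.0
long [array([0.582, 0.32 , 0.012]), array([0.584, 0.314, 0.002])]
middle [array([ 0.601, -0.278,  0.011]), array([ 0.605, -0.278,  0.003])]
short [None, None]
heat_sink [array([ 0.382, -0.307, -0.002])]
photocell [array([0.408, 0.474, 0.002])]
screw_box [array([ 0.402, -0.452,  0.   ])]
```

View pics/fin.png

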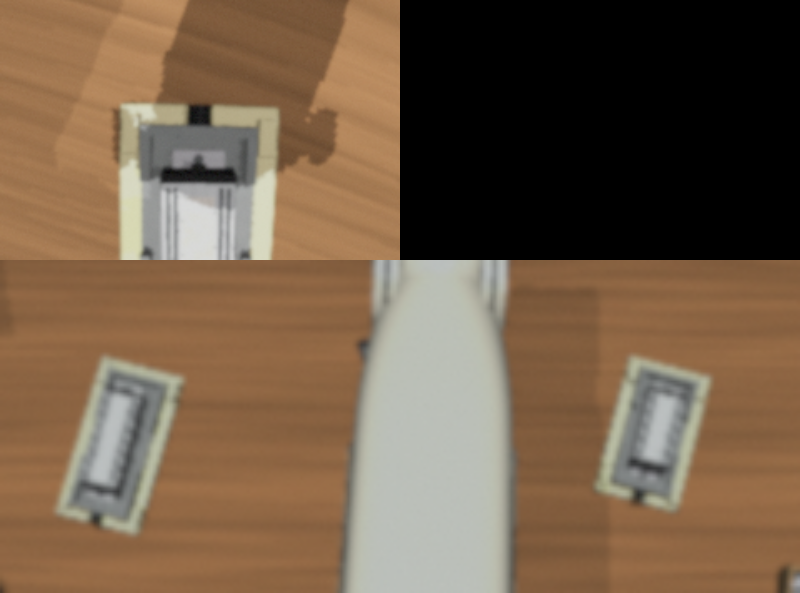

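All three drivers sit inside their bays. Their heights come out at about 12 mm (short: contact height minus grasp height = 12.1 mm), and the bystanders have not moved.

```bash
python3 -c "
from h import *
print(ticket.job_done())"
```

```text
the job is handed in; nothing more can be done
None
```

I set the long, middle and short drivers down flat in their own bays, in that order, left the three bystanders where they were, and handed the job in at about 43 s; no verdict came back.

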